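# Dip the vacuum pump's oil gauge and hold it level for reading

### The arm

A 7-joint arm with a two-finger parallel gripper is mounted at the origin on the work surface. World frame = base frame: x ahead of the robot, y to its left, z up, the work surface at z = 0. Lengths are in mm, angles in rad, forces in N, time in s.
With the tool pointing down it reaches from about 425 to 875 mm from the base axis. Payload 8.4 kg.
Tool frame: the origin (TCP) lies on the front face of the gripper's body, between the roots of the fingers; the fingertips stand 73 mm ahead of it and the grasp point (between the pads) lies 54 mm ahead of it; z points along the fingers, y is the line along which they close (so a half turn about z gives the same grasp; the last joint's range is limited). The gripper opens to 85 mm and grips with 20 to 120 N. Pads are 22 mm wide; open, the fingers measure 114 mm over their backs; the gripper's body (76 mm by 85 mm) begins 54 mm behind the grasp point. The pads swing forward as they close: fully open they stand 13 mm farther back than shut.
Start: joints at [1.107, 0.333, 0.04, 1.465, -0.013, 1.343, -0.059], TCP at [231.873, -607.209, 303.908] pointing down, gripper open.
Joint ranges: [-2.58, 2.58], [-0.38, 2.09], [-1.3, 1.39], [0.25, 2.4], [-1.5, 4.64], [0.08, 2.09], [-2.65, 2.65]. Speed limits (rad/s): [2.22, 2.22, 2.79, 2.79, 3.14, 3.14, 3.14].

### API

Orientations are given as a unit quaternion [w, x, y, z].
In Python, from bench import * gives the robot as it stands. The module is installed in compiled form; this text tells all that it offers.
- The arm moves only by the tool arm_command, never from a script. Its argument "moves" is a list of rows, each an object with "dp": the shift along the tool's x, y, z in cm, a list of three; "roll": the turn about the tool's z in degrees. A call has 1 to 20 rows; each row is the pose to reach, as a shift and turn from the pose commanded when the call began, along the tool's axes at that moment; what a row does not reach only later rows make up. A row lasts 1/12 s, in which the tool goes at most 41.7 mm and 7.16 degrees, less where a joint would pass 70% of its speed; a pose out of reach is approached as far as the arm can. A call with a gripper value outside its range is refused whole. "hand" is the opening, from 0 (shut) to 1 (fully open), set as the call begins (left out, the last holds). The fingers move at their own pace and stop on an object; the grip force is fixed at half the most. Time passes only in rows, so rows that repeat a pose let the fingers close. It gives the time, the measured TCP pose, the force, the opening and the grip force at its end, in the units of the state.
- read_state(): the state, without advancing time (a new reading comes with each control period).
- camera(name): name is "scene" or "top"; returns a dict with "image" (384x512x3 uint8, red, green, blue), "K" (3x3 intrinsics, pixels), "k1" (the pictures are not rectified: a ray, as slopes to the right and down, at radius r is drawn at 1 + k1 r^2 times it, then the intrinsics apply), "world_to_cam" (4x4, takes a point from world to camera coordinates). Camera axes: x right, y down, z forward; pixel columns grow to the right and rows downward; lengths in mm; the calibration is good to about 2 mm. A picture is of the moment at which its call begins. There is no depth.
- job_done(): hands the job in; it is judged then, once.
Trained networks look in a picture, given as the dict that the camera call returned (one of the last four; its "shot" number tells which), for a name from the list of things; names that differ only in an ending like _2 or _b are one class to them, and where a whole thing is asked for, a point or a joint stands for the part that bears it (a point fixed in the world has none). Each returns a list of dicts, best first, with "conf" (0 to 1); they miss things now and then, are a little off and sometimes report something else, mostly with a low value. They report only what shows in the picture. A call takes as long as a camera call. They do not tell look-alikes from the thing itself.
- recognise(picture, thing): "box" ([centre column, centre row, width, height] in pixels, round what is visible of it).
- silhouettes(picture, thing): "mask" (384x512 bool, what is visible of it) and "box" ([centre column, centre row, width, height] in pixels, round what is visible of it).
The state is a dict: "time": time; "qpos": joint angles; "qd": joint speeds; "joint_efforts": joint torques, N m; "tcp_pos": TCP position; "tcp_rot": TCP orientation; "ft_force": force on the tool from outside, world axes, zero at the start; "wrist_torque": the same for the moment, N m; "opening": opening from 0.0 (shut) to 1.0 (fully open); "grip_force": force on a finger pad.
Only numpy, scipy, OpenCV 4.12 (cv2) and the standard library are available. Lean on these libraries where they do the work, as an engineer would, in place of code of your own. Each camera call takes 0.05 s, during which the arm holds its last target. There are 200 camera calls.

### The job

Take the red-handled gauge rod from its orange rest, push it down the pump's slanted brass dip tube until its collar stops against the tube's mouth, and draw it right out again. Then present it for reading: finish while still holding the rod, level and still, with its tip over the black ring in the middle of the white tile and 5 to 12 cm above it, touching nothing but the gripper. Leave the flask, the rubber bulb and the wash bottle standing where they are.

Things in the scene. Friction and masses are not known exactly. Their poses are not given: they have to be found in the camera images.
- gauge: Gauge rod, loose, 100 g, level in its rest at the start. Origin: on its axis at the collar's stop face; +x along the axis to the tip, +z up as it lies. x 0 to 80 mm: steel rod, 9 mm diameter, three black rings near the tip. x -8 to 0: brass collar, 32 mm diameter. x -88 to -8: red handle, 16 wide (y) x 22 high (z), centred on the axis. Centre of mass 15 to 25 mm behind the origin, in the handle.
- gauge_tip (a point): The tip of the gauge rod: on its axis, 80 mm from the collar's stop face (body frame x = +80 mm).
- gauge_grip (a point): The middle of the gauge's red handle, on its axis (body frame x = -48 mm); a free place to grip across the 16 mm width.
- rest: Orange rest, fixed. Origin: on the table right below the gauge's origin at the start; +x to the gauge's tip end, z up. Base x -110 to +70 mm, 70 wide, 10 high. Two 8 mm thick posts with notches open upward: at x = +50 (under the rod) and x = -82 mm (under the handle's end). Gauge axis 70 mm, post tops 78 mm above the table. The gauge lifts straight up.
- pump: Bench vacuum pump, fixed. Origin: on the table under the middle of its base, z up. Base 140 (x) x 250 (y) x 14 mm; blue oil case x -55 to +55, y -120 to +10, 149 mm high, with a capped port to 179 mm; white motor, radius 52 mm, y +12 to +117, with a black box on top to 150 mm. The dip tube leans out of its +x side at y = -30 mm.
- dip_tube: Brass tube fixed to the pump, 94 mm long, 21 mm outside. Origin: centre of its open mouth, 150 mm above the table, 145 mm from the pump's middle. +z points out of the mouth along the axis, 32 deg above level, over the pump's +x. Bore 13 mm, 90 mm deep; the last 16 mm flare to 25 mm inside, 33 outside. The gauge's collar stops on the rim, gauge origin then within 2 mm of this one.
- tile: White reading tile, fixed, 110 x 110 x 8 mm, lying on the table, with a black ring (40 mm outside diameter) in its middle. Origin: centre of its underside, z up.
- tile_mark (a point): Centre of the black ring, on the tile's top face (8 mm above the table); z up.
- flask: Glass conical flask standing loose on the table, 72 mm foot, 102 mm high. Origin: centre of its underside, z up. Leave alone.
- bulb: Red rubber pipette bulb standing loose on the table, 56 mm diameter, 78 mm high. Origin: centre of its underside, z up. Leave alone.
- wash_bottle: White plastic wash bottle with red cap standing loose on the table, 60 mm diameter, 160 mm high. Origin: centre of its underside, z up. Leave alone.
There are look-alikes about, which are no part of the job. Leave any green look-alike of the gauge alone.

How it is judged (in metres and radians):
On the way, in this order (a step that is already met when the one before it is completed fails the run):
1. the gauge is in the dip tube, in line with it, and its collar is stopped against the mouth (distance between gauge and dip_tube below 0.005 m and angle between the x axis of gauge and the z axis of dip_tube, either way round below 0.12 rad and contact force between gauge and dip_tube above 0.3 N), for 0.2 s.
2. the gauge is drawn right out of the dip tube (z of gauge_tip in the frame of dip_tube above 0.01 m and contact force between gauge and dip_tube below 0.1 N), for 0.1 s.
At the end, for the whole second after the job is handed in: The gauge is held in the fingers, at rest, level within 8 degrees, its tip within 25 mm (seen from above) of the centre of the ring on the tile and 35 to 140 mm above the tile, touching neither tile, rest, pump nor bystanders; flask, bulb and wash bottle have each moved less than 30 mm (angle between gauge's own x axis and vertical between 1.4308 and 1.7108 rad and horizontal distance between gauge_tip and tile_mark below 0.025 m and z of gauge_tip in the frame of tile_mark between 0.035 and 0.14 m and contact force between gauge and the fingers above 1 N and linear speed of gauge below 0.03 m/s and angular speed of gauge below 0.2 rad/s and contact force between gauge and tile below 0.1 N and contact force between gauge and rest below 0.1 N and contact force between gauge and pump below 0.1 N and contact force between gauge and flask below 0.1 N and contact force between gauge and bulb below 0.1 N and contact force between gauge and wash_bottle below 0.1 N and distance of each of flask, bulb, wash_bottle from where it was at the start of the episode below 0.03 m); the arm keeps its last pose, push and grip.
It fails at once if the flask is knocked away or over (distance of flask from where it was at the start of the episode above 0.03 m or angle between flask's own z axis and vertical above 0.4 rad).
It fails at once if the bulb is knocked away or over (distance of bulb from where it was at the start of the episode above 0.03 m or angle between bulb's own z axis and vertical above 0.4 rad).
It fails at once if the wash bottle is knocked away or over (distance of wash_bottle from where it was at the start of the episode above 0.03 m or angle between wash_bottle's own z axis and vertical above 0.4 rad).
It also fails if it takes over 51 s, if anything falls off the work surface, if the arm or the gripper's body presses on something with over 40 N, if the wrist force passes 120 N, or if a joint passes its speed limit or range.

## Working session

There is one attempt and no reset: what is moved stays moved. The work goes in short steps, Python scripts to look and compute and a tool call to move; the robot and the scene stay as the last step left them, time stands still between calls to the robot, and variables do not carry over. Pictures are saved under pics/ and viewed, at most 10 in all, crops included, and the job is handed in when it is done.

Besides the shell and the picture viewer there is one more tool, called after "Request:" as name([rows], argument=value, ...), one row to a line, values as JSON. arm_command: Moves the arm, as the interface text tells. Its arguments: {"type":"object","properties":{"moves":{"type":"array","items":{"type":"object","properties":{"dp":{"type":"array","items":{"type":"number"}},"roll":{"type":"number"}}}},"hand":{"type":"number"}},"required":["moves"]}

```bash
mkdir -p pics
python3 - <<'E'
from bench import *
import cv2,numpy as np
s=read_state();print({k:np.round(v,3).tolist() for k,v in s.items()})
for n in("scene","top"):
    c=camera(n);cv2.imwrite(f"pics/{n}0.png",cv2.resize(c["image"][:,:,::-1],(800,600),interpolation=cv2.INTER_CUBIC))
    print(n,c["K"].tolist(),c["k1"],np.round(c["world_to_cam"],4).tolist())
    np.savez(f"{n}0.npz",image=c["image"],K=c["K"],k1=c["k1"],T=c["world_to_cam"])
    for t in("gauge","rest","pump","dip_tube","tile","flask","bulb","wash_bottle"):
        for r in recognise(c,t): print(t,np.round(r["box"],1).tolist(),round(r["conf"],2))
E
```

```text
{'time': 0.0, 'qpos': [1.107, 0.334, 0.04, 1.466, -0.013, 1.343, -0.058], 'qd': [0.0, 0.002, -0.001, 0.001, 0.002, 0.0, 0.0], 'joint_efforts': [0.0, -65.856, 1.365, -40.556, 0.017, 0.013, -0.0], 'tcp_pos': [231.766, -606.917, 303.025], 'tcp_rot': [-0.001, 0.983, 0.181, -0.0], 'ft_force': [1.324, 0.473, -0.033], 'wrist_torque': [-0.014, 0.058, -0.013], 'grip_force': 0.0, 'opening': 1.001}
scene [[473.6629947335278, 0.0, 256.21509720347177], [0.0, 473.6629947335278, 191.97270486668603], [0.0, 0.0, 1.0]] -0.01261340446701069 [[-0.449, 0.8935, -0.0016, 141.0933], [0.7082, 0.3548, -0.6103, -331.5675], [-0.5448, -0.2752, -0.7921, 1710.9956], [0.0, 0.0, 0.0, 1.0]]
gauge [298.4, 293.5, 62.2, 19.7] 0.85
gauge [339.6, 232.7, 10.5, 32.6] 0.6
gauge [351.6, 179.8, 42.1, 40.8] 0.54
gauge [414.8, 238.4, 31.1, 45.6] 0.47
rest [335.6, 235.1, 28.9, 64.4] 0.93
pump [232.2, 180.8, 97.3, 77.8] 0.77
dip_tube [210.0, 191.9, 18.8, 20.6] 0.63
tile [143.4, 149.2, 47.1, 33.0] 0.94
tile [231.9, 179.9, 94.4, 75.8] 0.39
tile [147.0, 248.9, 24.6, 36.9] 0.32
flask [145.3, 250.4, 24.0, 36.6] 0.65
bulb [228.1, 281.8, 19.1, 21.5] 0.64
wash_bottle [416.7, 237.1, 29.2, 44.5] 0.67
top [[354.74253036232807, 0.0, 256.14191799631647], [0.0, 354.74253036232807, 189.16048945522127], [0.0, 0.0, 1.0]] -0.019455061473336865 [[-0.0003, -0.9998, -0.0201, 114.0865], [-0.9945, 0.0024, -0.1043, 552.4773], [0.1044, 0.02, -0.9943, 1161.8101], [0.0, 0.0, 0.0, 1.0]]
gauge [198.9, 272.9, 38.0, 21.4] 0.7
gauge [186.5, 210.4, 21.0, 46.9] 0.6
gauge [193.4, 152.9, 22.9, 21.9] 0.54
rest [192.8, 208.7, 35.7, 56.3] 0.61
pump [294.9, 202.3, 85.9, 80.7] 0.76
dip_tube [295.0, 182.2, 11.8, 28.7] 0.59
tile [397.5, 223.4, 35.3, 40.2] 0.68
tile [185.7, 205.6, 16.6, 33.9] 0.27
flask [320.9, 122.9, 18.5, 20.5] 0.65
bulb [251.4, 130.6, 15.5, 17.6] 0.57
bulb [186.0, 213.2, 20.2, 46.5] 0.39
wash_bottle [123.1, 227.4, 37.2, 16.6] 0.79
```

View pics/scene0.png

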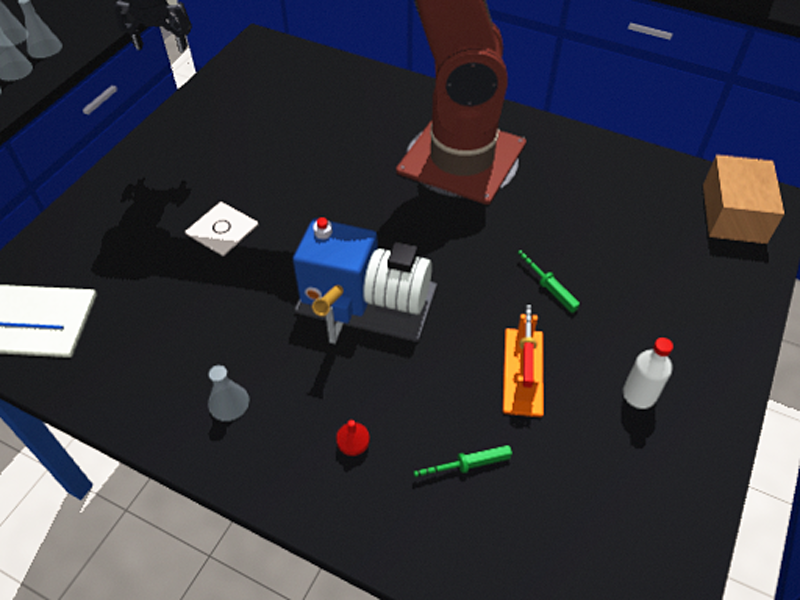

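View pics/top0.png

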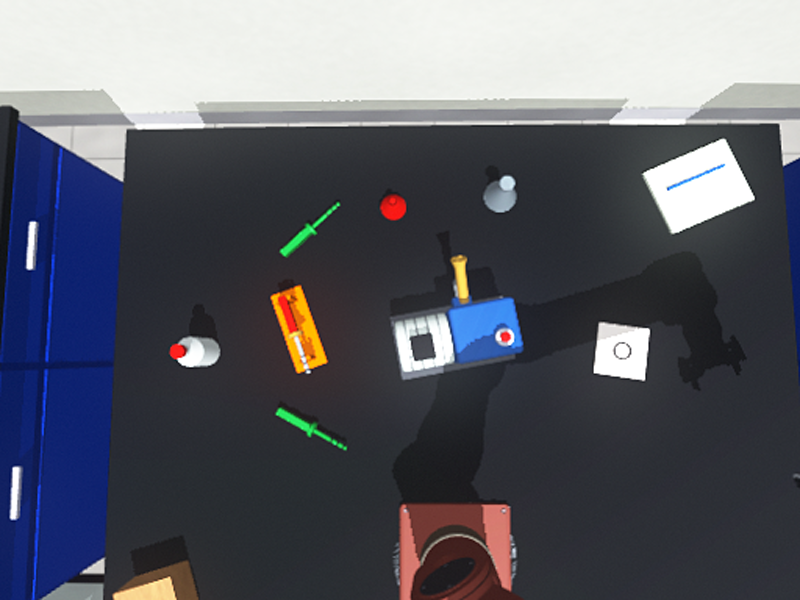

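The scene view shows the gauge in the orange rest at (527,350) with its tip towards the robot, the pump with its brass mouth at about (322,305), and the tile ring at (221,227). The two green gauges are look-alikes. In the top view, the rest is at (300,330), the tube at (460,275) and the ring at (622,350). I'll crop closer to measure.

Run:
```python
import cv2,numpy as np
for n,(a,b,c,d),f in(("top",(165,345,150,250),4.4),("scene",(180,370,130,280),4)):
    im=np.load(n+"0.npz")["image"][c:d,a:b,::-1]
    im=cv2.resize(im,None,fx=f,fy=f,interpolation=cv2.INTER_CUBIC)
    im=cv2.convertScaleAbs(im,alpha=1.3,beta=15)
    for k in range(a,b,20): cv2.putText(im,str(k),(int((k-a+.5)*f),10),0,.35,(255,255,255));cv2.line(im,(int((k-a+.5)*f),12),(int((k-a+.5)*f),18),(255,255,255))
    for k in range(c,d,10): cv2.putText(im,str(k),(0,int((k-c+.5)*f)),0,.35,(255,255,255));cv2.line(im,(25,int((k-c+.5)*f)),(32,int((k-c+.5)*f)),(255,255,255))
    cv2.imwrite(f"pics/{n}1.png",im);print(im.shape)
```

```text
(440, 792, 3)
(600, 760, 3)
```

View pics/top1.png

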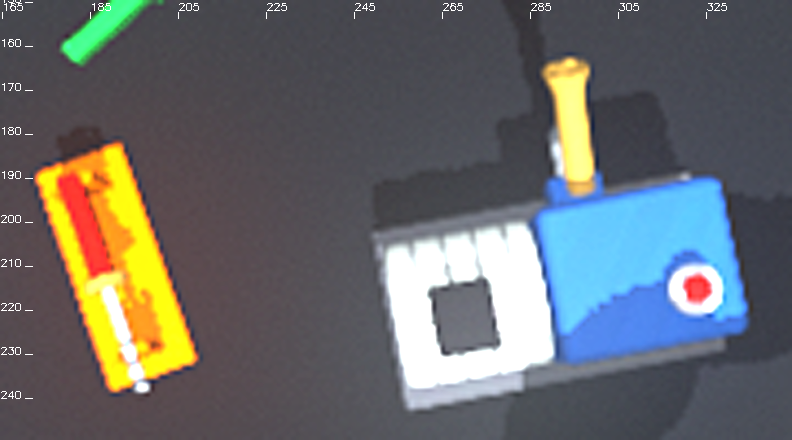

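View pics/scene1.png

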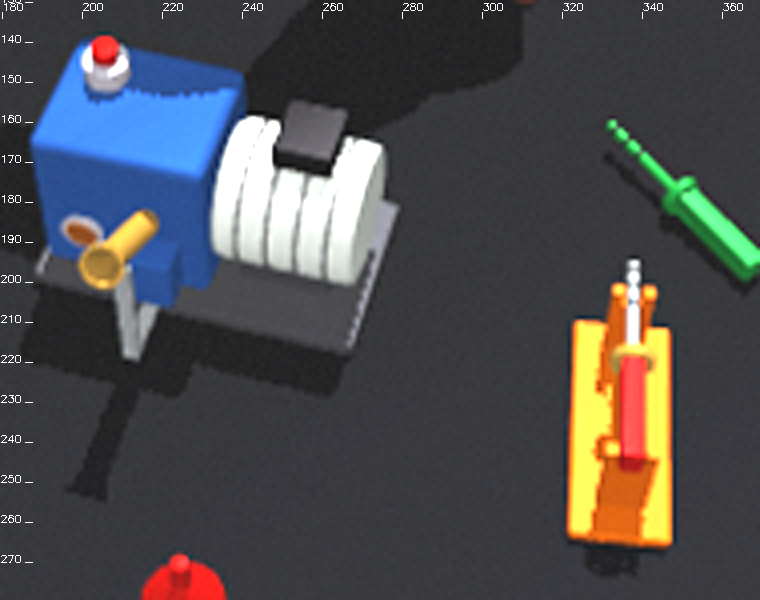

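```bash
cat > h.py <<'E'
import numpy as np,cv2
from scipy.optimize import least_squares
C={n:np.load(n+"0.npz") for n in("top","scene")}
def proj(c,P):
    P=np.atleast_2d(P);q=P@c["T"][:3,:3].T+c["T"][:3,3];s=q[:,:2]/q[:,2:]
    s=s*(1+float(c["k1"])*(s**2).sum(1,keepdims=True));return s@np.diag([c["K"][0,0],c["K"][1,1]])+c["K"][:2,2]
def place(v,L,z0=0):
    L=np.asarray(L,float);a=v[2];R=np.array([[np.cos(a),-np.sin(a),0],[np.sin(a),np.cos(a),0],[0,0,1]])
    return L@R.T+[v[0],v[1],z0]
def ground(n,uv,z):
    c=C[n];return least_squares(lambda v:(proj(c,[[v[0],v[1],z]])-uv).ravel(),[600,0]).x
tp=lambda p:np.array(p)/4.4+[164.5,149.5]
sp=lambda p:np.array(p)/4+[179.5,129.5]
def fit(v0,top,sc):
    def r(v): return np.concatenate([(proj(C["top"],place(v,[l for l,_ in top]))-tp([p for _,p in top])).ravel(),(proj(C["scene"],place(v,[l for l,_ in sc]))-sp([p for _,p in sc])).ravel()])
    o=least_squares(r,v0,loss="soft_l1",x_scale=[10,10,.1]);print(np.round(o.x,3),"res px",np.round(r(o.x).reshape(-1,2),1).tolist());return o.x
E
python3 - <<'E'
from h import *
pump=fit([550,-100,0.15],[((55,10,149),(536,212)),((55,-120,149),(720,182)),((-55,-120,149),(746,327)),((-55,10,149),(560,362)),((145,-30,150),(567,68)),((70,125,14),(375,233)),((-70,125,14),(407,410)),((-70,-125,14),(725,345))],
 [((55,10,149),(205,178)),((55,-120,149),(32,140)),((-55,-120,149),(85,42)),((-55,10,149),(245,72)),((145,-30,150),(101,266)),((70,125,14),(350,353)),((-70,125,14),(398,207))])
rest=fit([550,200,3.4],[((-110,-35,10),(36,175)),((-110,35,10),(123,144)),((70,35,10),(197,360)),((70,-35,10),(110,390))],
 [((70,35,10),(572,320)),((70,-35,10),(672,330)),((-110,-35,10),(668,545)),((-110,35,10),(568,541))])
g=fit(rest,[((-88,0,81),(70,176)),((-4,0,70),(105,283)),((80,0,70),(141,387))],[((-4,0,70),(632,355)),((80,0,70),(633,262)),((-88,0,81),(633,462))])
m=least_squares(lambda P:np.r_[(proj(C["top"],P)-tp((567,68))).ravel(),(proj(C["scene"],P)-sp((101,266))).ravel()],[700,-100,150]);print("mouth tri",m.x,m.fun)
print("mouth model",place(pump,[[145,-30,150]]))
im=C["top"]["image"]
print("tile",ground("top",[397.5,223.4],8),ground("scene",[143.4,149.2],8),"ring",ground("top",np.array([622,350])*.64-.5,8),ground("scene",np.array([221.5,227])*.64-.5,8))
for n,t,b in(("flask",(320.9,122.9),(145.3,250.4)),("bulb",(251.4,130.6),(228.1,281.8)),("bottle",(123.1,227.4),(416.7,237.1))):
    h=dict(flask=50,bulb=35,bottle=80)[n];print(n,ground("top",t,h),ground("scene",b,h))
E
```

```text
[4.66157e+02 2.60700e+00 1.77000e-01] res px [[-0.7, -1.5], [-0.1, -2.3], [1.3, 0.9], [0.7, 0.7], [-0.2, -0.2], [-0.7, -1.2], [-0.7, -0.4], [0.3, 1.1], [-0.8, 0.8], [-1.5, 0.1], [-0.8, -2.5], [1.3, -0.8], [0.2, 0.2], [0.9, -1.0], [1.1, -0.3]]
[467.022 329.435   3.49 ] res px [[0.3, -1.0], [-0.3, -0.9], [-0.0, -0.5], [0.3, -0.2], [1.0, -0.1], [-0.3, -0.3], [0.6, -0.4], [-0.1, -2.1]]
[465.895 328.959   3.487] res px [[-0.5, -0.6], [0.6, -0.3], [0.7, 0.7], [0.2, 1.0], [0.4, 0.3], [-0.0, -1.9]]
mouth tri [613.70101644  -2.20395742 150.06978532] [ 0.03425338 -0.01703545  0.03334636  0.00359691]
mouth model [[614.17217641  -1.44099688 150.        ]]
tile [ 437.71503142 -362.93535803] [ 450.19388519 -346.43422183] ring [ 437.3787508  -363.19120738] [ 436.91884607 -364.29549781]
flask [ 773.95361967 -104.81507361] [782.32350734 -98.42422618]
bulb [752.79267291 129.36381195] [757.65251937 141.00257929]
bottle [424.7566889  540.31601478] [436.28643618 540.45374349]
```

```bash
cat > go.py <<'E'
import sys,json,numpy as np
from bench import *
from scipy.spatial.transform import Rotation as R
def go(*targets):
    """targets: (x,y,z,tool_yaw_deg) grasp point; prints dp cm, roll deg from the present pose"""
    s=read_state();q=s["tcp_rot"];M=R.from_quat([q[1],q[2],q[3],q[0]]).as_matrix()
    yaw=np.degrees(np.arctan2(M[1,0],M[0,0]));p=np.array(s["tcp_pos"])
    print("t",round(s["time"],2),"grasp",np.round(p+54*M[:,2],1),"yaw",round(yaw,2),"F",np.round(s["ft_force"],1),"op",round(s["opening"],3),"q7",np.round(s["qpos"][6],2),"tilt",np.round(np.degrees(np.arccos(-M[2,2])),2))
    for x,y,z,w in targets:
        print("  dp",np.round(M.T@(np.array([x,y,z])-(p+54*M[:,2]))/10,2).tolist(),"roll",round((yaw-w+180)%360-180,1))
if __name__=="__main__": go(*json.loads(sys.argv[1]) if len(sys.argv)>1 else [])
E
python3 go.py '[[520,-100,240,20],[503.6,342.6,150,19.8],[503.6,342.6,70,19.8]]'
```

```text
t 0.9 grasp [ 231.9 -607.2  249.9] yaw 20.91 F [ 0.  -0.1 -0.5] op 1.006 q7 -0.06 tilt 0.0
  dp [45.01, -37.1, 0.99] roll 0.9
  dp [59.27, -79.03, 10.0] roll 1.1
  dp [59.27, -79.03, 18.0] roll 1.1
```

Request:
arm_command([
  {"dp": [45,-37.1,1]},
  {"dp": [45,-37.1,1]},
  {"dp": [45,-37.1,1]},
  {"dp": [45,-37.1,1]},
  {"dp": [45,-37.1,1]},
  {"dp": [45,-37.1,1]},
  {"dp": [45,-37.1,1]},
  {"dp": [45,-37.1,1]},
  {"dp": [45,-37.1,1]},
  {"dp": [45,-37.1,1]},
  {"dp": [45,-37.1,1]},
  {"dp": [45,-37.1,1]},
  {"dp": [45,-37.1,1]},
  {"dp": [45,-37.1,1],"roll": 1.1},
  {"dp": [59.3,-79,8],"roll": 1.1},
  {"dp": [59.3,-79,8],"roll": 1.1},
  {"dp": [59.3,-79,8],"roll": 1.1},
  {"dp": [59.3,-79,8],"roll": 1.1},
  {"dp": [59.3,-79,8],"roll": 1.1},
  {"dp": [59.3,-79,8],"roll": 1.1},
], hand=1)

```text
$.moves[0]: bad value
```

```bash
python3 go.py '[[503.6,342.6,150,19.8]]'
```

```text
t 0.9 grasp [ 231.9 -607.2  249.9] yaw 20.91 F [ 0.  -0.1 -0.5] op 1.006 q7 -0.06 tilt 0.0
  dp [59.27, -79.03, 10.0] roll 1.1
```

Request:
arm_command([
  {"dp": [45,-37.1,1],"roll": 0},
  {"dp": [45,-37.1,1],"roll": 0},
  {"dp": [45,-37.1,1],"roll": 0},
  {"dp": [45,-37.1,1],"roll": 0},
  {"dp": [45,-37.1,1],"roll": 0},
  {"dp": [45,-37.1,1],"roll": 0},
  {"dp": [45,-37.1,1],"roll": 0},
  {"dp": [45,-37.1,1],"roll": 0},
  {"dp": [45,-37.1,1],"roll": 0},
  {"dp": [45,-37.1,1],"roll": 0},
  {"dp": [45,-37.1,1],"roll": 0},
  {"dp": [45,-37.1,1],"roll": 0},
  {"dp": [45,-37.1,1],"roll": 0},
  {"dp": [45,-37.1,1],"roll": 1.1},
  {"dp": [59.3,-79,8],"roll": 1.1},
  {"dp": [59.3,-79,8],"roll": 1.1},
  {"dp": [59.3,-79,8],"roll": 1.1},
  {"dp": [59.3,-79,8],"roll": 1.1},
  {"dp": [59.3,-79,8],"roll": 1.1},
  {"dp": [59.3,-79,8],"roll": 1.1},
], hand=1)

```text
time: 2.57
tcp_pos: [510.7, 148.5, 255.0]
tcp_rot: [0.0, 0.985, 0.172, 0.0]
ft_force: [0.4, 0.3, 0.9]
opening: 0.995
grip_force: 0.0
```

```bash
python3 go.py '[[503.6,342.6,150,19.8]]'
```

```text
t 2.57 grasp [510.7 148.5 201. ] yaw 19.78 F [0.4 0.3 0.9] op 0.995 q7 -1.68 tilt 0.05
  dp [5.89, -18.51, 5.1] roll -0.0
```

Request:
arm_command([
  {"dp": [5.9,-18.5,4],"roll": 0},
  {"dp": [5.9,-18.5,4],"roll": 0},
  {"dp": [5.9,-18.5,4],"roll": 0},
  {"dp": [5.9,-18.5,4],"roll": 0},
  {"dp": [5.9,-18.5,4],"roll": 0},
  {"dp": [5.9,-18.5,5],"roll": 0},
  {"dp": [5.9,-18.5,8],"roll": 0},
  {"dp": [5.9,-18.5,11],"roll": 0},
  {"dp": [5.9,-18.5,13.1],"roll": 0},
  {"dp": [5.9,-18.5,13.1],"roll": 0},
  {"dp": [5.9,-18.5,13.1],"roll": 0},
])

```text
time: 3.48
tcp_pos: [503.6, 340.4, 123.4]
tcp_rot: [0.0, 0.985, 0.172, -0.001]
ft_force: [0.5, -0.1, 0.3]
opening: 0.999
grip_force: 0.0
```

```bash
python3 go.py '[[503.6,342.6,70,19.8]]'
```

```text
t 3.48 grasp [503.5 340.3  69.4] yaw 19.8 F [ 0.5 -0.1  0.3] op 0.999 q7 -2.14 tilt 0.12
  dp [0.09, -0.21, -0.06] roll -0.0
```

Request:
arm_command([
  {"dp": [0.1,-0.2,0],"roll": 0},
  {"dp": [0.1,-0.2,0],"roll": 0},
  {"dp": [0.1,-0.2,0],"roll": 0},
  {"dp": [0.1,-0.2,0],"roll": 0},
  {"dp": [0.1,-0.2,0],"roll": 0},
  {"dp": [0.1,-0.2,0],"roll": 0},
  {"dp": [0.1,-0.2,0],"roll": 0},
  {"dp": [0.1,-0.2,0],"roll": 0},
  {"dp": [0.1,-0.2,0],"roll": 0},
], hand=0.17)

```text
time: 4.23
tcp_pos: [504.4, 343.1, 124.5]
tcp_rot: [-0.0, 0.985, 0.172, 0.0]
ft_force: [-1.6, -1.6, 5.2]
opening: 0.181
grip_force: 40.8
```

Request:
arm_command([
  {"dp": [0,0,-4],"roll": 0},
  {"dp": [0,0,-8],"roll": 0},
  {"dp": [0,0,-12],"roll": 0},
  {"dp": [0,0,-16],"roll": 0},
  {"dp": [0,0,-18],"roll": 0},
  {"dp": [0,0,-18],"roll": 0},
])

```text
time: 4.73
tcp_pos: [505.2, 344.3, 309.5]
tcp_rot: [-0.001, 0.985, 0.172, 0.004]
ft_force: [0.2, 0.7, -2.0]
opening: 0.181
grip_force: 40.7
```

```bash
python3 go.py '[[513.7,-149.4,250,100.1],[513.7,-149.4,165,100.1]]'
```

```text
t 4.73 grasp [505.6 344.6 255.5] yaw 19.8 F [ 0.2  0.7 -2. ] op 0.181 q7 -2.05 tilt 0.46
  dp [-15.97, 46.75, 0.35] roll -80.3
  dp [-16.04, 46.77, 8.85] roll -80.3
```

Request:
arm_command([
  {"dp": [-16,46.8,0],"roll": -10},
  {"dp": [-16,46.8,0],"roll": -20},
  {"dp": [-16,46.8,0],"roll": -30},
  {"dp": [-16,46.8,0],"roll": -80.3},
  {"dp": [-16,46.8,0],"roll": -80.3},
  {"dp": [-16,46.8,0],"roll": -80.3},
  {"dp": [-16,46.8,0],"roll": -80.3},
  {"dp": [-16,46.8,0],"roll": -80.3},
  {"dp": [-16,46.8,0],"roll": -80.3},
  {"dp": [-16,46.8,0],"roll": -80.3},
  {"dp": [-16,46.8,0],"roll": -80.3},
  {"dp": [-16,46.8,0],"roll": -80.3},
  {"dp": [-16,46.8,0],"roll": -80.3},
  {"dp": [-16,46.8,0],"roll": -80.3},
  {"dp": [-16,46.8,4],"roll": -80.3},
  {"dp": [-16,46.8,7],"roll": -80.3},
  {"dp": [-16,46.8,8],"roll": -80.3},
  {"dp": [-16,46.8,8],"roll": -80.3},
])

```text
time: 6.23
tcp_pos: [510.4, -151.1, 220.7]
tcp_rot: [-0.003, 0.642, 0.767, -0.001]
ft_force: [0.1, 0.3, -1.7]
opening: 0.18
grip_force: 40.6
```

```bash
python3 go.py '[[513.7,-149.4,165,100.1],[513.7,-149.4,138,100.1]]'
python3 - <<'E'
from bench import *
import cv2,numpy as np
c=camera("scene");s=camera("top")
np.savez("scene2.npz",image=c["image"],K=c["K"],k1=c["k1"],T=c["world_to_cam"])
a=cv2.resize(c["image"][110:260,120:310,::-1],None,fx=3,fy=3,interpolation=cv2.INTER_CUBIC)
b=cv2.resize(s["image"][160:310,270:400,::-1],(228*1,263),interpolation=cv2.INTER_CUBIC)
b=np.vstack([b,np.zeros((a.shape[0]-b.shape[0],b.shape[1],3),np.uint8)])
cv2.imwrite("pics/m2.png",np.hstack([a,b]))
E
```

```text
t 6.23 grasp [ 510.1 -151.   166.7] yaw 100.09 F [ 0.1  0.3 -1.7] op 0.18 q7 0.3 tilt 0.35
  dp [0.09, 0.39, 0.17] roll -0.0
  dp [0.08, 0.4, 2.87] roll -0.0
```

View pics/m2.png

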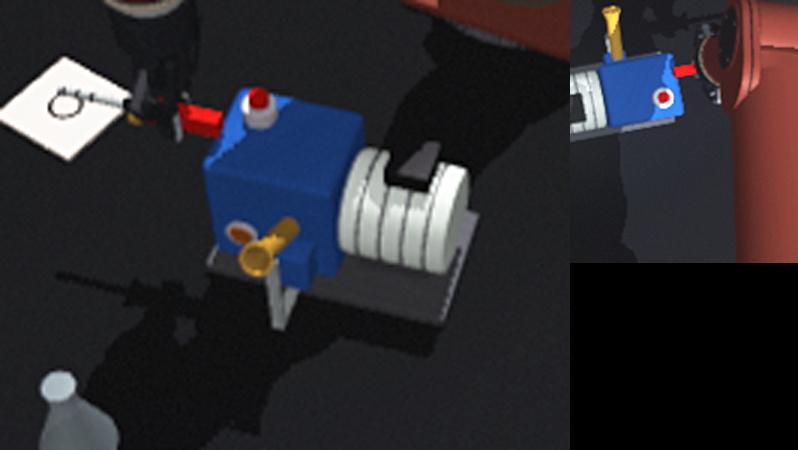

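The left panel shows the gauge held level. Its red tail ends at about (222,122), over the edge of the blue case, and its tip is at about (62,93), pointing away from the pump. Next I'll pry the tail up on the case edge so the tip tilts down.

Request:
arm_command([
  {"dp": [0,0.3,0.4],"roll": 0},
  {"dp": [0,0.3,0.8],"roll": 0},
  {"dp": [0,0.3,1.2],"roll": 0},
  {"dp": [0,0.3,1.4],"roll": 0},
  {"dp": [0,0.3,1.4],"roll": 0},
])

```text
time: 6.75
tcp_pos: [516.1, -151.6, 211.1]
tcp_rot: [0.001, 0.642, 0.766, 0.0]
ft_force: [0.0, -2.0, 4.9]
opening: 0.186
grip_force: 42.2
```

```bash
python3 go.py '[[513.7,-149.4,138,100.1]]'
cat > tilt.py <<'E'
# fit gauge pose (grip fixed near the hand) to silhouette masks -> tilt
from bench import *
import cv2,sys
from h import *
from scipy.spatial.transform import Rotation as R
def measure(name="scene"):
    c=camera(name);s=read_state();q=s["tcp_rot"];M=R.from_quat([q[1],q[2],q[3],q[0]]).as_matrix()
    g=np.array(s["tcp_pos"])+54*M[:,2];hx=-M[:2,0]/np.linalg.norm(M[:2,0])  # tip direction
    im=c["image"];hsv=cv2.cvtColor(im,cv2.COLOR_RGB2HSV)
    ms=[m for m in silhouettes(c,"gauge")]
    return c,g,hx,ms
if __name__=="__main__":
    n=sys.argv[1];c,g,hx,ms=measure(n)
    for t in range(-60,21,10):
        a=np.radians(t);d=np.r_[hx*np.cos(a),np.sin(a)]
        print(t,"tip",proj(c,g+120*d)[0].round(1),"tail",proj(c,g-48*d)[0].round(1))
    for m in ms: print(np.round(m["box"],1),round(m["conf"],2))
    x,y=proj(c,g)[0].astype(int);x0,y0=max(0,min(x-65,512-130)),max(0,min(y-50,384-100))
    cv2.imwrite(sys.argv[2],cv2.resize(c["image"][y0:y0+100,x0:x0+130,::-1],None,fx=6,fy=6,interpolation=cv2.INTER_CUBIC));print("crop",x0,y0,"x6")
E
python3 tilt.py scene pics/t3.png
```

```text
t 6.75 grasp [ 516.2 -151.6  157.1] yaw 100.08 F [ 0.  -2.   4.9] op 0.186 q7 0.28 tilt 0.17
  dp [0.27, -0.22, 1.91] roll -0.0Traceback (most recent call last):
  File "tilt.py", line 16, in <module>
    print(t,"tip",proj(c,g+120*d)[0].round(1),"tail",proj(c,g-48*d)[0].round(1))
                  ~~~~^^^^^^^^^^^
  File "h.py", line 5, in proj
    P=np.atleast_2d(P);q=P@c["T"][:3,:3].T+c["T"][:3,3];s=q[:,:2]/q[:,2:]
                           ~^^^^^
KeyError: 'T'
```

Request:
arm_command([
  {"dp": [0,0,0.3],"roll": 0},
  {"dp": [0,0,0.6],"roll": 0},
  {"dp": [0,0,0.9],"roll": 0},
  {"dp": [0,0,1.2],"roll": 0},
  {"dp": [0,0,1.2],"roll": 0},
])

```text
time: 7.27
tcp_pos: [516.2, -152.1, 199.2]
tcp_rot: [0.002, 0.642, 0.766, 0.0]
ft_force: [0.9, -3.0, 7.6]
opening: 0.179
grip_force: 46.1
```

```bash
sed -i 's/c=camera(name);/c=camera(name);c["T"]=c["world_to_cam"];/' tilt.py; python3 go.py '[[513.7,-149.4,138,100.1]]'; python3 tilt.py scene pics/t3.png
```

```text
t 7.27 grasp [ 516.3 -152.2  145.2] yaw 100.05 F [ 0.9 -3.   7.6] op 0.179 q7 0.28 tilt 0.21
  dp [0.32, -0.21, 0.71] roll -0.1
-60 tip [163.4 172.8] tail [183.  145.9]
-50 tip [157.6 169.1] tail [185.5 147.6]
-40 tip [152.3 164.8] tail [187.7 149.4]
-30 tip [147.6 160.2] tail [189.6 151.5]
-20 tip [143.7 155.4] tail [191.1 153.6]
-10 tip [140.7 150.4] tail [192.1 155.6]
0 tip [138.8 145.4] tail [192.7 157.7]
10 tip [137.9 140.5] tail [192.7 159.6]
20 tip [138.2 136. ] tail [192.3 161.3]
[297.1 293.8  61.1  20.5] 0.95
[353.  180.8  40.3  40. ] 0.66
[169.1 155.2  55.3  13.5] 0.46
crop 112 104 x6
```

View pics/t3.png

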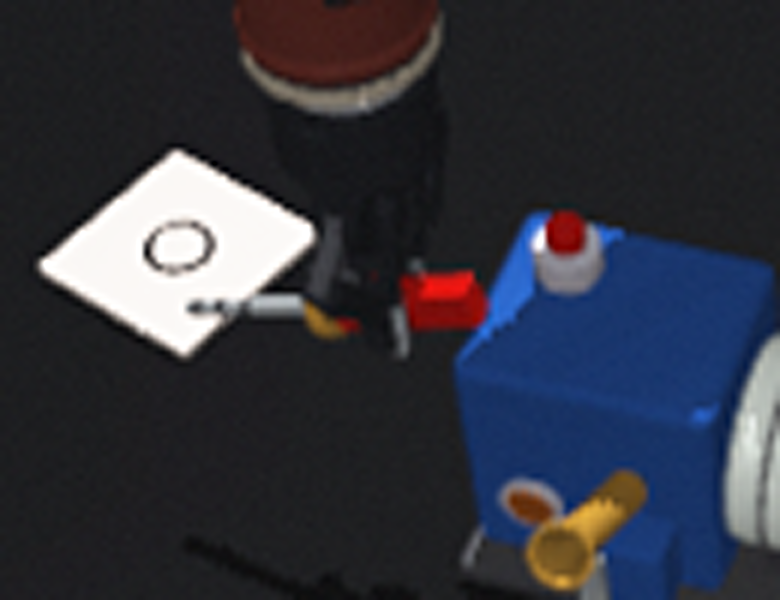

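The tip is at about (143.5,155) in full-image pixels, which means a tilt of about -19°, so prying works. Another 8 mm should bring it to about -32°.

Request:
arm_command([
  {"dp": [0,0,0.3],"roll": 0},
  {"dp": [0,0,0.6],"roll": 0},
  {"dp": [0,0,0.8],"roll": 0},
  {"dp": [0,0,0.8],"roll": 0},
  {"dp": [0,0,0.8],"roll": 0},
])

```text
time: 7.78
tcp_pos: [516.2, -151.5, 191.3]
tcp_rot: [0.002, 0.642, 0.766, 0.001]
ft_force: [0.6, -1.8, 6.8]
opening: 0.181
grip_force: 49.2
```

```bash
python3 go.py
cat > t2.py <<'E'
from tilt import *
# tilt from the gauge silhouette nearest the hand: fit theta so that the tip matches mask's extreme pixel
def auto(n="scene"):
    c,g,hx,ms=measure(n);gp=proj(c,g)[0]
    ms=[m for m in ms if np.linalg.norm(np.array(m["box"][:2])-gp)<35]
    if not ms: print("none");return
    ys,xs=np.nonzero(ms[0]["mask"]);P=np.c_[xs,ys]
    best=[]
    for t in np.arange(-60,21,1.):
        a=np.radians(t);d=np.r_[hx*np.cos(a),np.sin(a)]
        e=proj(c,g+120*d)[0];best.append((np.sort(np.linalg.norm(P-e,axis=1))[:4].mean(),t,e.round(1)))
    print(n,"box",np.round(ms[0]["box"],1),"conf",ms[0]["conf"],sorted(best,key=lambda b:b[0])[:3])
    L=[(lambda d:proj(c,g+np.outer(np.arange(40,121,5),d)))(np.r_[hx*np.cos(np.radians(t)),np.sin(np.radians(t))]) for t in np.arange(-60,21,2)]
    m=ms[0]["mask"];sc=[m[np.clip(l[:,1].round().astype(int),0,383),np.clip(l[:,0].round().astype(int),0,511)].mean() for l in L]
    print("line score",[(int(t),round(x,2)) for t,x in zip(np.arange(-60,21,2),sc) if x>.4])
auto()
E
python3 t2.py
```

```text
t 7.78 grasp [ 516.4 -151.6  137.3] yaw 100.07 F [ 0.6 -1.8  6.8] op 0.181 q7 0.27 tilt 0.18
scene box [170.2 158.3  48.8  16.3] conf 0.73 [(np.float64(0.8170704970727948), np.float64(-27.0), array([147. , 160.7])), (np.float64(0.8226262574264113), np.float64(-28.0), array([147.4, 161.1])), (np.float64(0.8332945125518209), np.float64(-29.0), array([147.8, 161.6]))]
line score [(-30, np.float64(0.53)), (-28, np.float64(0.94)), (-26, np.float64(0.94)), (-24, np.float64(0.59))]
```

Request:
arm_command([
  {"dp": [0,0,0.2],"roll": 0},
  {"dp": [0,0,0.4],"roll": 0},
  {"dp": [0,0,0.4],"roll": 0},
  {"dp": [0,0,0.4],"roll": 0},
])

```text
time: 8.22
tcp_pos: [516.5, -151.6, 187.5]
tcp_rot: [0.002, 0.642, 0.766, 0.001]
ft_force: [0.5, -2.2, 8.4]
opening: 0.186
grip_force: 50.3
```

```bash
python3 t2.py; python3 go.py '[[516,-152,250,100.1],[516,-152,250,10.1]]'
```

```text
scene box [171.5 159.2  50.8  16.8] conf 0.56 [(np.float64(0.7844542740853788), np.float64(-32.0), array([149.2, 163.9])), (np.float64(0.9325789662598232), np.float64(-31.0), array([148.8, 163.4])), (np.float64(1.0052871358706306), np.float64(-33.0), array([149.7, 164.4]))]
line score [(-34, np.float64(0.82)), (-32, np.float64(1.0)), (-30, np.float64(0.94)), (-28, np.float64(0.82)), (-26, np.float64(0.47))]
t 8.32 grasp [ 516.7 -151.7  133.5] yaw 100.07 F [ 1.  -2.5  9.2] op 0.18 q7 0.27 tilt 0.23
  dp [-0.04, -0.03, -11.65] roll -0.0
  dp [-0.04, -0.03, -11.65] roll 90.0
```

Request:
arm_command([
  {"dp": [0,0,-4],"roll": 0},
  {"dp": [0,0,-8],"roll": 0},
  {"dp": [0,0,-12.5],"roll": 0},
  {"dp": [0,0,-12.5],"roll": 7},
  {"dp": [0,0,-12.5],"roll": 90},
  {"dp": [0,0,-12.5],"roll": 90},
  {"dp": [0,0,-12.5],"roll": 90},
  {"dp": [0,0,-12.5],"roll": 90},
  {"dp": [0,0,-12.5],"roll": 90},
  {"dp": [0,0,-12.5],"roll": 90},
  {"dp": [0,0,-12.5],"roll": 90},
  {"dp": [0,0,-12.5],"roll": 90},
  {"dp": [0,0,-12.5],"roll": 90},
  {"dp": [0,0,-12.5],"roll": 90},
  {"dp": [0,0,-12.5],"roll": 90},
  {"dp": [0,0,-12.5],"roll": 90},
  {"dp": [0,0,-12.5],"roll": 90},
])

```text
time: 9.73
tcp_pos: [515.1, -150.8, 310.8]
tcp_rot: [-0.0, 0.996, 0.086, -0.0]
ft_force: [-0.1, -0.5, -0.6]
opening: 0.181
grip_force: 48.8
```

```bash
python3 go.py '[[747,22,260,10.1],[730.6,19,224,10.1]]'
```

```text
t 9.73 grasp [ 515.  -150.8  256.8] yaw 9.91 F [-0.1 -0.5 -0.6] op 0.181 q7 -1.24 tilt 0.01
  dp [25.82, -13.03, -0.32] roll -0.2
  dp [24.16, -13.02, 3.28] roll -0.2
```

Request:
arm_command([
  {"dp": [25.8,-13,-0.3],"roll": -0.2},
  {"dp": [25.8,-13,-0.3],"roll": -0.2},
  {"dp": [25.8,-13,-0.3],"roll": -0.2},
  {"dp": [25.8,-13,-0.3],"roll": -0.2},
  {"dp": [25.8,-13,-0.3],"roll": -0.2},
  {"dp": [25.8,-13,-0.3],"roll": -0.2},
  {"dp": [25.8,-13,-0.3],"roll": -0.2},
  {"dp": [24.2,-13,3.3],"roll": -0.2},
  {"dp": [24.2,-13,3.3],"roll": -0.2},
  {"dp": [24.2,-13,3.3],"roll": -0.2},
  {"dp": [24.2,-13,3.3],"roll": -0.2},
])

```text
time: 10.65
tcp_pos: [730.8, 18.1, 279.5]
tcp_rot: [0.0, 0.996, 0.09, 0.001]
ft_force: [-0.2, 0.1, 0.4]
opening: 0.181
grip_force: 48.8
```

```bash
python3 go.py '[[730.6,19,224,10.1],[714,16,213.4,10.1]]';python3 t2.py
python3 - <<'E'
import cv2,numpy as np
from bench import *
from h import *
c=camera("scene");d=camera("top");o=[]
for k,(x0,y0) in((c,(170,130)),(d,(250,130))):
    o.append(cv2.resize(k["image"][y0:y0+100,x0:x0+80,::-1],None,fx=5,fy=5,interpolation=cv2.INTER_CUBIC))
cv2.imwrite("pics/m4.png",np.hstack(o))
E
```

```text
t 10.65 grasp [730.9  18.1 225.5] yaw 10.29 F [-0.2  0.1  0.4] op 0.181 q7 -1.62 tilt 0.08
  dp [-0.01, -0.09, 0.15] roll 0.2
  dp [-1.7, -0.1, 1.21] roll 0.2
scene box [187.9 212.9  28.7  27.8] conf 0.58 [(np.float64(4.626911767091535), np.float64(-41.0), array([200.7, 204.8])), (np.float64(4.632897353105372), np.float64(-40.0), array([200.8, 204. ])), (np.float64(4.725235990881563), np.float64(-39.0), array([200.9, 203.3]))]
line score []
```

View pics/m4.png

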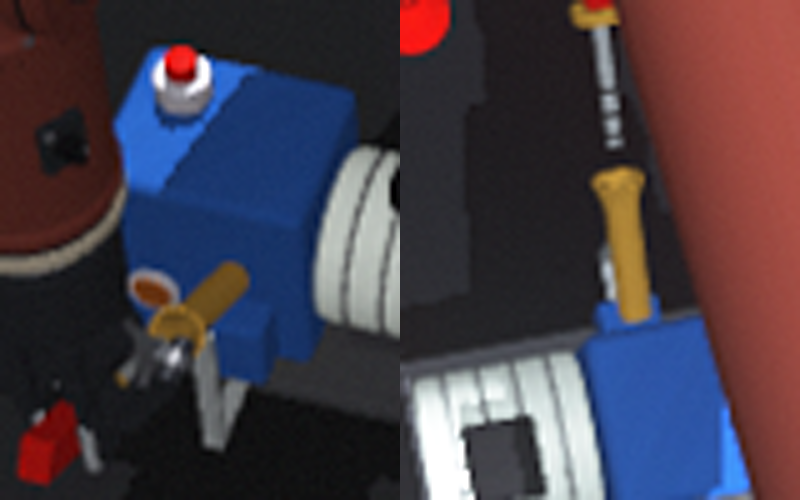

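In the top panel the rod lines up with the tube: the tip is at (615,145) and the mouth at (617,185). In the scene panel the tip is at about (178,352), in front of the mouth at (178,328). I'll compare that with the prediction.

Run:
```python
from tilt import *
s=read_state();q=s["tcp_rot"];M=R.from_quat([q[1],q[2],q[3],q[0]]).as_matrix()
g=np.array(s["tcp_pos"])+54*M[:,2];hx=-M[:2,0]/np.linalg.norm(M[:2,0])
for n,o in(("scene",(293-250+0,0)),("top",(0,0))):
    for t in(-36,-32,-28,-24):
        a=np.radians(t);d=np.r_[hx*np.cos(a),np.sin(a)]
        print(n,t,"tip",proj(C[n],g+120*d)[0].round(1),"collar",proj(C[n],g+36*d)[0].round(1))
m=np.array([613.9,-1.9,150]);print("mouth",[proj(C[n],m)[0].round(1) for n in C])
print("seen top tip",(250+215/5-.4,130+146/5-.4),"collar",(250+198/5-.4,130+15/5-.4),"scene tip",(170+178/5-.4,130+352/5-.4))
print("tip-to-axis at -32:",g+120*np.r_[hx*np.cos(np.radians(32)),-np.sin(np.radians(32))]-m)
```

```text
scene -36 tip [201.4 201.1] collar [189.8 210.5]
scene -32 tip [201.8 198.1] collar [189.9 209.5]
scene -28 tip [202.1 195.2] collar [190.  208.6]
scene -24 tip [202.3 192.4] collar [190.1 207.7]
top -36 tip [292.4 157.4] collar [289.3 131.4]
top -32 tip [292.8 158.4] collar [289.5 131.7]
top -28 tip [293.3 159.3] collar [289.6 131.9]
top -24 tip [293.7 160. ] collar [289.7 132.1]
mouth [array([293.3, 164.9]), array([204.8, 196.1])]
seen top tip (292.6, 158.79999999999998) collar (289.20000000000005, 132.6) scene tip (205.2, 200.0)
tip-to-axis at -32: [17.35422674  2.28829835 13.18605915]
```

```bash
cat > ins.py <<'E'
import sys,numpy as np
from go import go
m=np.array([613.9,-1.9,150]);a=np.radians(32);y=.177
u=np.array([np.cos(a)*np.cos(y),np.cos(a)*np.sin(y),np.sin(a)])
go(*[(*(m+(40+float(s))*u),10.14) for s in sys.argv[1:]])
E
python3 ins.py 80 65 50
```

```text
t 10.85 grasp [731.4  18.5 226.8] yaw 10.24 F [-0.5  0.2 -1. ] op 0.178 q7 -1.62 tilt 0.23
  dp [-1.75, -0.07, 1.31] roll 0.1
  dp [-3.03, -0.07, 2.1] roll 0.1
  dp [-4.3, -0.07, 2.89] roll 0.1
```

Request:
arm_command([
  {"dp": [-1,-0.1,0.9],"roll": 0},
  {"dp": [-1.8,-0.1,1.3],"roll": 0},
  {"dp": [-2.4,-0.1,1.7],"roll": 0},
  {"dp": [-3,-0.1,2.1],"roll": 0},
  {"dp": [-3,-0.1,2.1],"roll": 0},
  {"dp": [-3,-0.1,2.1],"roll": 0},
])

```text
time: 11.35
tcp_pos: [700.9, 14.7, 257.5]
tcp_rot: [0.0, 0.996, 0.09, 0.0]
ft_force: [-0.8, -0.2, -0.4]
opening: 0.178
grip_force: 48.8
```

```bash
python3 ins.py 65 50
```

```text
t 11.35 grasp [701.   14.6 203.5] yaw 10.28 F [-0.8 -0.2 -0.4] op 0.178 q7 -1.62 tilt 0.05
  dp [0.04, 0.1, -0.22] roll 0.1
  dp [-1.23, 0.09, 0.58] roll 0.1
```

Request:
arm_command([
  {"dp": [-0.4,0.1,0.1],"roll": 0},
  {"dp": [-0.8,0.1,0.3],"roll": 0},
  {"dp": [-1.2,0.1,0.6],"roll": 0},
  {"dp": [-1.2,0.1,0.6],"roll": 0},
  {"dp": [-1.2,0.1,0.6],"roll": 0},
])

```text
time: 11.77
tcp_pos: [689.0, 11.8, 250.7]
tcp_rot: [0.0, 0.996, 0.09, -0.0]
ft_force: [0.4, 0.3, -0.7]
opening: 0.18
grip_force: 48.8
```

```bash
python3 ins.py 50 25
```

```text
t 11.77 grasp [689.   11.8 196.7] yaw 10.3 F [ 0.4  0.3 -0.7] op 0.18 q7 -1.62 tilt 0.02
  dp [0.0, 0.02, -0.1] roll 0.2
  dp [-2.12, 0.02, 1.22] roll 0.2
```

Request:
arm_command([
  {"dp": [-0.6,0,0.3],"roll": 0},
  {"dp": [-1.2,0,0.7],"roll": 0},
  {"dp": [-1.8,0,1],"roll": 0},
  {"dp": [-2.1,0,1.2],"roll": 0.2},
  {"dp": [-2.1,0,1.2],"roll": 0.2},
])

```text
time: 12.18
tcp_pos: [667.6, 7.7, 238.3]
tcp_rot: [0.0, 0.996, 0.088, -0.001]
ft_force: [0.2, -0.1, -1.5]
opening: 0.181
grip_force: 48.8
```

```bash
python3 ins.py 25 0
python3 - <<'E'
import cv2,numpy as np
from bench import *
c=camera("scene");d=camera("top");o=[]
for k,(x0,y0) in((c,(170,160)),(d,(260,120))):
    o.append(cv2.resize(k["image"][y0:y0+75,x0:x0+50,::-1],None,fx=8,fy=8,interpolation=cv2.INTER_CUBIC))
cv2.imwrite("pics/m5.png",np.hstack(o))
E
```

```text
t 12.18 grasp [667.6   7.7 184.3] yaw 10.07 F [ 0.2 -0.1 -1.5] op 0.181 q7 -1.62 tilt 0.06
  dp [0.06, 0.0, -0.01] roll -0.1
  dp [-2.06, 0.0, 1.31] roll -0.1
```

View pics/m5.png

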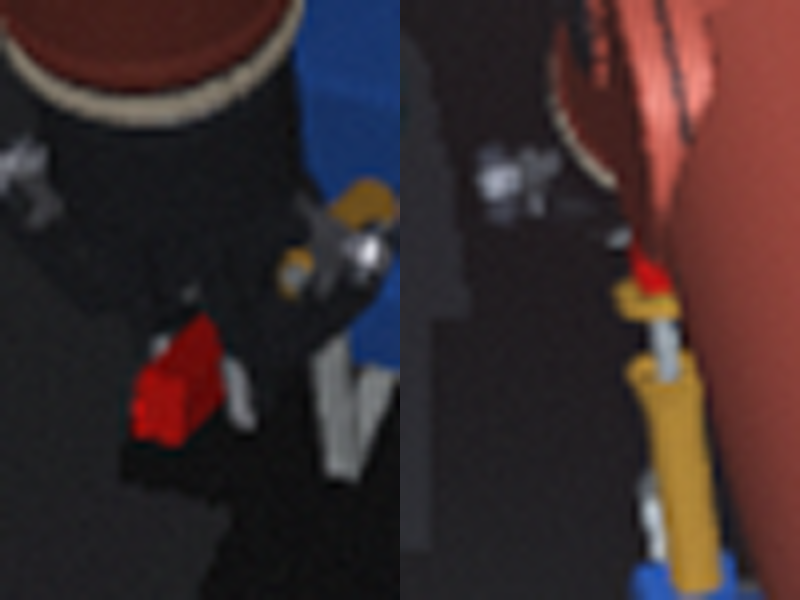

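In the top panel the rod enters the tube mouth at (665,370) in line with the tube, and the collar at (650,300) is about 25 mm from the rim. Next I'll push to the stop.

Request:
arm_command([
  {"dp": [-0.6,0,0.4],"roll": 0},
  {"dp": [-1.2,0,0.7],"roll": 0},
  {"dp": [-1.7,0,1.1],"roll": 0},
  {"dp": [-2.1,0,1.3],"roll": 0},
  {"dp": [-2.4,0,1.5],"roll": 0},
  {"dp": [-2.4,0,1.5],"roll": 0},
  {"dp": [-2.4,0,1.5],"roll": 0},
])

```text
time: 12.87
tcp_pos: [646.0, 4.1, 225.0]
tcp_rot: [-0.0, 0.996, 0.088, 0.002]
ft_force: [5.3, 0.2, 0.7]
opening: 0.177
grip_force: 49.0
```

```bash
python3 ins.py 0 100
```

```text
t 12.87 grasp [646.3   4.1 171. ] yaw 10.11 F [5.3 0.2 0.7] op 0.177 q7 -1.62 tilt 0.25
  dp [0.1, 0.03, -0.02] roll -0.0
  dp [8.6, 0.02, -5.28] roll -0.0
```

Request:
arm_command([
  {"dp": [-0.2,0,0.15],"roll": 0},
  {"dp": [-0.4,0,0.25],"roll": 0},
  {"dp": [-0.4,0,0.25],"roll": 0},
  {"dp": [-0.4,0,0.25],"roll": 0},
  {"dp": [-0.4,0,0.25],"roll": 0},
  {"dp": [-0.4,0,0.25],"roll": 0},
])

```text
time: 13.37
tcp_pos: [645.4, 4.1, 225.2]
tcp_rot: [-0.0, 0.996, 0.088, 0.007]
ft_force: [16.9, 2.6, 6.4]
opening: 0.178
grip_force: 49.7
```

```bash
python3 ins.py 0 100
```

```text
t 13.37 grasp [646.1   4.1 171.2] yaw 10.12 F [16.9  2.6  6.4] op 0.178 q7 -1.61 tilt 0.77
  dp [0.12, 0.03, 0.01] roll -0.0
  dp [8.67, 0.03, -5.18] roll -0.0
```

Request:
arm_command([
  {"dp": [0.6,0,-0.4],"roll": 0},
  {"dp": [1.6,0,-1],"roll": 0},
  {"dp": [2.8,0,-1.75],"roll": 0},
  {"dp": [4,0,-2.5],"roll": 0},
  {"dp": [5.2,0,-3.25],"roll": 0},
  {"dp": [6.4,0,-4],"roll": 0},
  {"dp": [7.7,0,-4.8],"roll": 0},
  {"dp": [9,0,-5.6],"roll": 0},
  {"dp": [9.6,0,-6],"roll": 0},
  {"dp": [9.6,0,-6],"roll": 0},
  {"dp": [9.6,0,-6],"roll": 0},
])

```text
time: 14.28
tcp_pos: [735.1, 20.1, 280.8]
tcp_rot: [-0.0, 0.996, 0.088, -0.0]
ft_force: [-0.3, -0.1, -0.8]
opening: 0.181
grip_force: 48.7
```

```bash
python3 ins.py 100
python3 - <<'E'
from go import go
import numpy as np
# level against case top: gauge along pump -x at pump y=-85, contact at edge x=+55 on the rod
P=lambda x,y,z:(466.2+x*np.cos(.177)-y*np.sin(.177),2.6+x*np.sin(.177)+y*np.cos(.177),z,10.14)
go(P(190,-85,260),P(150,-85,225),P(150,-85,153.5))
E
```

```text
t 14.28 grasp [735.1  20.1 226.8] yaw 10.11 F [-0.3 -0.1 -0.8] op 0.181 q7 -1.63 tilt 0.06
  dp [-0.44, 0.04, 0.26] roll -0.0
t 14.28 grasp [735.1  20.1 226.8] yaw 10.11 F [-0.3 -0.1 -0.8] op 0.181 q7 -1.63 tilt 0.06
  dp [-7.78, 5.49, -3.31] roll -0.0
  dp [-11.77, 5.5, 0.19] roll -0.0
  dp [-11.77, 5.5, 7.34] roll -0.0
```

Run:
```python
from go import go
import numpy as np
P=lambda x,y,z:(466.2+x*np.cos(.177)-y*np.sin(.177),2.6+x*np.sin(.177)+y*np.cos(.177),z,10.14)
go(P(190,-95,245),P(140,-95,230),P(140,-95,200))
```

```text
t 14.28 grasp [735.1  20.1 226.8] yaw 10.11 F [-0.3 -0.1 -0.8] op 0.181 q7 -1.63 tilt 0.06
  dp [-7.78, 6.49, -1.82] roll -0.0
  dp [-12.77, 6.5, -0.31] roll -0.0
  dp [-12.77, 6.5, 2.69] roll -0.0
```

Request:
arm_command([
  {"dp": [0,3.5,-1.8],"roll": 0},
  {"dp": [0,6.5,-1.8],"roll": 0},
  {"dp": [-4,6.5,-1.8],"roll": 0},
  {"dp": [-7.8,6.5,-1.8],"roll": 0},
  {"dp": [-11,6.5,-0.8],"roll": 0},
  {"dp": [-12.8,6.5,-0.3],"roll": 0},
  {"dp": [-12.8,6.5,0],"roll": 0},
  {"dp": [-12.8,6.5,1],"roll": 0},
  {"dp": [-12.8,6.5,2],"roll": 0},
  {"dp": [-12.8,6.5,2.7],"roll": 0},
  {"dp": [-12.8,6.5,2.7],"roll": 0},
])

```text
time: 15.2
tcp_pos: [620.7, -66.0, 252.3]
tcp_rot: [-0.0, 0.996, 0.088, -0.001]
ft_force: [-1.2, 0.6, 0.5]
opening: 0.183
grip_force: 48.7
```

```bash
python3 go.py; python3 t2.py
```

```text
t 15.2 grasp [620.5 -66.  198.3] yaw 10.14 F [-1.2  0.6  0.5] op 0.183 q7 -1.48 tilt 0.16
scene box [182.1 179.7  24.8  24.5] conf 0.61 [(np.float64(12.90668822024658), np.float64(-60.0), array([193.3, 185.3])), (np.float64(12.908512861976417), np.float64(-59.0), array([193.5, 184.6])), (np.float64(12.940854435850769), np.float64(-58.0), array([193.7, 183.9]))]
line score []
```

Request:
arm_command([
  {"dp": [0,0,0.5],"roll": 0},
  {"dp": [0,0,1],"roll": 0},
  {"dp": [0,0,1.5],"roll": 0},
  {"dp": [0,0,2],"roll": 0},
  {"dp": [0,0,2.5],"roll": 0},
  {"dp": [0,0,2.5],"roll": 0},
])

```text
time: 15.8
tcp_pos: [620.6, -66.3, 228.2]
tcp_rot: [-0.0, 0.996, 0.088, -0.001]
ft_force: [0.6, -0.5, 2.8]
opening: 0.18
grip_force: 47.7
```

```bash
python3 ins.py
python3 - <<'E'
import cv2,numpy as np
from bench import *
c=camera("scene");d=camera("top");o=[]
for k,(x0,y0) in((c,(150,120)),(d,(270,130))):
    o.append(cv2.resize(k["image"][y0:y0+96,x0:x0+64,::-1],None,fx=6.2,fy=6.2,interpolation=cv2.INTER_CUBIC))
cv2.imwrite("pics/m6.png",np.hstack(o))
E
```

```text
t 15.8 grasp [620.5 -66.3 174.2] yaw 10.11 F [ 0.6 -0.5  2.8] op 0.18 q7 -1.49 tilt 0.08
```

View pics/m6.png

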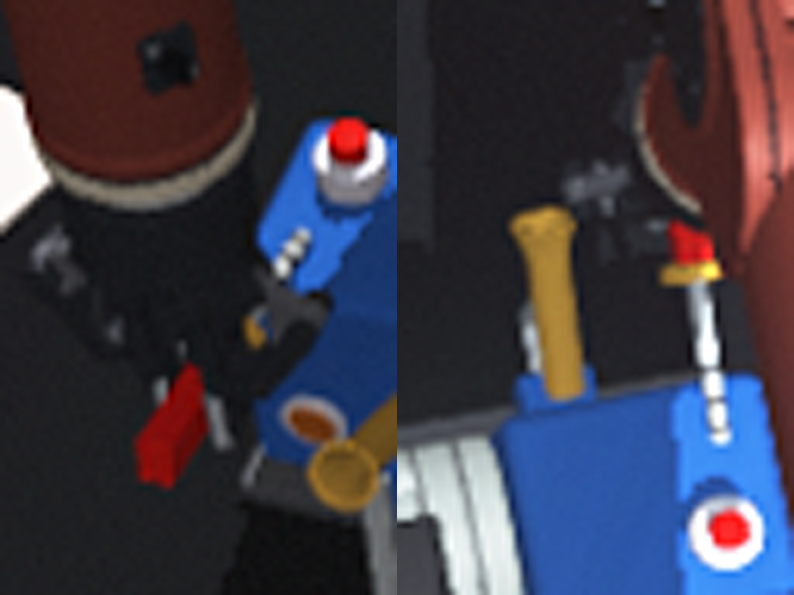

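The rod lies on the front edge of the case: the tip is at (720,440) in the right panel, still clear of the red cap at (728,530). I'll lower another 2.1 cm to bring it level.

Request:
arm_command([
  {"dp": [0,0,0.5],"roll": 0},
  {"dp": [0,0,1],"roll": 0},
  {"dp": [0,0,1.5],"roll": 0},
  {"dp": [0,0,2],"roll": 0},
  {"dp": [0,0,2],"roll": 0},
  {"dp": [0,0,2],"roll": 0},
])

```text
time: 16.4
tcp_pos: [620.4, -66.5, 208.6]
tcp_rot: [-0.0, 0.996, 0.088, -0.001]
ft_force: [0.8, 0.7, -0.0]
opening: 0.18
grip_force: 47.2
```

```bash
python3 go.py
python3 - <<'E'
from tilt import *
from bench import *
s=read_state();q=s["tcp_rot"];M=R.from_quat([q[1],q[2],q[3],q[0]]).as_matrix()
g=np.array(s["tcp_pos"])+54*M[:,2];hx=-M[:2,0]/np.linalg.norm(M[:2,0])
c=camera("scene")["image"].copy();cc=camera("top")["image"].copy();o=[]
for n,im,(x0,y0) in(("scene",c,(150,120)),("top",cc,(270,130))):
    for t in(-10,0,10): d=np.r_[hx*np.cos(np.radians(t)),np.sin(np.radians(t))];print(n,t,proj(C[n],g+120*d)[0].round(1),proj(C[n],g-48*d)[0].round(1))
    # white rod pixels near tip
    e=proj(C[n],g+110*np.r_[hx,0])[0];h=cv2.cvtColor(im,cv2.COLOR_RGB2HSV).astype(int);Y,X=np.mgrid[:384,:512]
    m=(h[...,1]<70)&(h[...,2]>110)&(np.hypot(X-e[0],Y-e[1])<12);print(np.c_[X[m],Y[m]].tolist())
E
```

```text
t 16.4 grasp [620.3 -66.5 154.6] yaw 10.1 F [ 0.8  0.7 -0. ] op 0.18 q7 -1.5 tilt 0.09
scene -10 [199.1 161.5] [175.5 199.9]
scene 0 [198.6 156.2] [175.8 202. ]
scene 10 [197.7 151.6] [176.3 203.7]
[[201, 148], [202, 148], [202, 149], [203, 149], [204, 149], [202, 150], [203, 150], [204, 150], [205, 150], [203, 151], [204, 151], [205, 151], [206, 151], [204, 152], [205, 152], [206, 152], [207, 152], [198, 156], [198, 157], [199, 157], [197, 158], [198, 158], [199, 158], [196, 159], [197, 159], [198, 159], [196, 160], [197, 160], [198, 160], [196, 161], [197, 161], [198, 161], [195, 162], [196, 162], [194, 163], [195, 163], [196, 163], [194, 164], [195, 164], [196, 164], [194, 165], [195, 165], [194, 166], [195, 167]]
top -10 [321.3 201.3] [312.1 146.7]
top 0 [322.5 201.5] [311.7 147.1]
top 10 [323.6 200.3] [311.4 147.9]
[[318, 187], [319, 187], [320, 187], [321, 187], [318, 188], [319, 188], [320, 188], [321, 188], [318, 189], [319, 189], [320, 189], [321, 189], [319, 190], [320, 190], [321, 190], [319, 191], [320, 191], [321, 191], [319, 192], [320, 192], [321, 192], [319, 193], [320, 193], [321, 193], [320, 194], [321, 194], [320, 195], [321, 195], [322, 195], [320, 196], [321, 196], [322, 196], [320, 197], [321, 197], [322, 197], [321, 198], [322, 198], [321, 199], [322, 199], [321, 200], [322, 200], [323, 200], [321, 201], [322, 201], [323, 201], [321, 210], [322, 210], [323, 210]]
```

```bash
python3 go.py '[[620,-66,215,10.1],[555.3,-342.6,215,10.1],[555.3,-342.6,93,10.1]]'
```

```text
t 16.5 grasp [620.4 -66.5 154.8] yaw 10.09 F [-0.9 -1.1 -0.7] op 0.174 q7 -1.5 tilt 0.08
  dp [-0.04, -0.05, -6.02] roll -0.0
  dp [-11.25, 26.04, -6.01] roll -0.0
  dp [-11.24, 26.05, 6.19] roll -0.0
```

Request:
arm_command([
  {"dp": [0,0,-1.5],"roll": 0},
  {"dp": [0,0,-4],"roll": 0},
  {"dp": [0,0,-6],"roll": 0},
  {"dp": [-2,3.5,-6],"roll": 0},
  {"dp": [-3.5,7,-6],"roll": 0},
  {"dp": [-5,10.5,-6],"roll": 0},
  {"dp": [-6.5,14,-6],"roll": 0},
  {"dp": [-8,17.5,-5],"roll": 0},
  {"dp": [-9.5,21,-3],"roll": 0},
  {"dp": [-11,24,0],"roll": 0},
  {"dp": [-11.2,26,3],"roll": 0},
  {"dp": [-11.2,26,5],"roll": 0},
  {"dp": [-11.2,26,6.2],"roll": 0},
  {"dp": [-11.2,26,6.2],"roll": 0},
  {"dp": [-11.2,26,6.2],"roll": 0},
  {"dp": [-11.2,26,6.2],"roll": 0},
])

```text
time: 17.83
tcp_pos: [557.6, -341.0, 149.3]
tcp_rot: [0.0, 0.996, 0.089, 0.001]
ft_force: [-0.3, -0.9, -1.2]
opening: 0.183
grip_force: 46.9
```

```bash
python3 go.py '[[555.3,-342.6,93,10.1]]'; python3 t2.py
python3 - <<'E'
import cv2,numpy as np
from tilt import *
from bench import *
s=read_state();q=s["tcp_rot"];M=R.from_quat([q[1],q[2],q[3],q[0]]).as_matrix()
g=np.array(s["tcp_pos"])+54*M[:,2];hx=-M[:2,0]/np.linalg.norm(M[:2,0]);print("pred tip",g[:2]+120*hx)
for n in C:
    print(n,[(t,proj(C[n],g+120*np.r_[hx*np.cos(np.radians(t)),np.sin(np.radians(t))])[0].round(1).tolist()) for t in(-8,0,8)],"mark",proj(C[n],[437.2,-363.7,8])[0].round(1))
c=camera("scene");d=camera("top");o=[]
for k,(x0,y0) in((c,(105,110)),(d,(360,170))):
    o.append(cv2.resize(k["image"][y0:y0+90,x0:x0+66,::-1],None,fx=6,fy=6,interpolation=cv2.INTER_CUBIC))
cv2.imwrite("pics/m7.png",np.hstack(o))
E
```

```text
t 17.83 grasp [ 557.7 -341.1   95.3] yaw 10.21 F [-0.3 -0.9 -1.2] op 0.183 q7 -1.04 tilt 0.14
  dp [-0.27, 0.11, 0.23] roll 0.1
scene box [123.2 148.4  30.   40. ] conf 0.75 [(np.float64(2.296859482496755), np.float64(-7.0), array([136.7, 129.9])), (np.float64(2.3211571337440904), np.float64(-8.0), array([136.8, 130.5])), (np.float64(2.385546868939477), np.float64(-6.0), array([136.6, 129.4]))]
line score [(-4, np.float64(0.41))]
pred tip [ 439.49858119 -362.75818395]
top [(-8, [405.7, 222.3]), (0, [407.9, 222.6]), (8, [410.0, 222.2])] mark [397.7 223.6]
scene [(-8, [136.7, 130.4]), (0, [135.8, 126.4]), (8, [134.6, 122.8])] mark [141.4 144.9]
```

View pics/m7.png

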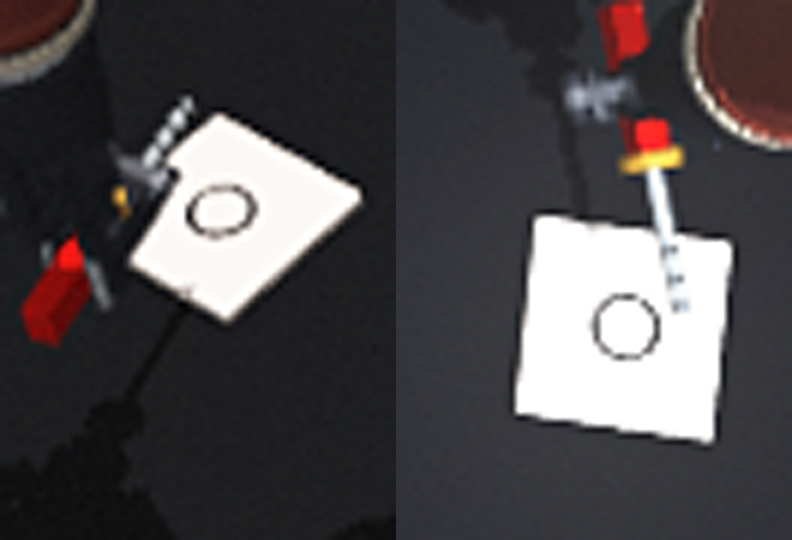

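The measured tip pixels, (407.4,220.9) in the top view and (135.9,126.3) in the scene view, match the prediction for a level rod. That puts the tip within about 5 mm of the ring's centre and about 87 mm above the tile. I'll make a small trim and let it settle.

Request:
arm_command([
  {"dp": [-0.2,0.1,0.1],"roll": 0},
  {"dp": [-0.4,0.1,0.2],"roll": 0},
  {"dp": [-0.4,0.1,0.2],"roll": 0},
  {"dp": [-0.4,0.1,0.2],"roll": 0},
  {"dp": [-0.4,0.1,0.2],"roll": 0},
  {"dp": [-0.4,0.1,0.2],"roll": 0},
  {"dp": [-0.4,0.1,0.2],"roll": 0},
  {"dp": [-0.4,0.1,0.2],"roll": 0},
])

```text
time: 18.7
tcp_pos: [552.5, -343.6, 145.4]
tcp_rot: [-0.0, 0.996, 0.088, 0.0]
ft_force: [0.6, 0.4, -1.3]
opening: 0.181
grip_force: 46.9
```

```bash
python3 go.py; python3 -c "
from bench import *
print(job_done())"
```

```text
t 18.7 grasp [ 552.5 -343.6   91.4] yaw 10.1 F [ 0.6  0.4 -1.3] op 0.181 q7 -1.03 tilt 0.0
the job is handed in; nothing more can be done
None
```

I pushed the gauge rod down the dip tube to its collar stop, drew it right out again, and handed the job in at 18.7 s with the rod held level and still, its tip about 8 cm above the tile's ring; no verdict was returned.

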